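Open the iris of the light stand, then stop it down to the clip

ROBOT

A 7-joint arm with a two-finger parallel gripper is mounted at the origin on the work surface; the furniture and walls round the work are solid. World frame = base frame: x ahead of the robot, y to its left, z up, the work surface at z = 0. Lengths are in m, angles in rad, forces in N, time in s.
With the tool pointing down it reaches from about 0.4 to 0.875 m from the base axis. Payload 19.3 kg.
Tool frame: the origin (TCP) lies at the very end of the fingers, on their centre line; the grasp point (between the pads) lies 19 mm behind it; z points along the fingers, y is the direction in which the jaws open and shut (so a half turn about z gives the same grasp; the last joint's range is limited). The gripper opens to 85 mm and grips with 20 to 120 N. Pads are 22 mm wide; open, the fingers measure 114 mm over their backs; the gripper's body (76 mm by 85 mm) begins 54 mm behind the grasp point. The pads swing forward as they close: fully open they stand 13 mm farther back than shut.
Start: joints at [-1.391, 0.521, -0.036, 1.599, 0.021, 1.021, -0.113], TCP at [0.155, 0.606, 0.231] pointing down, gripper open.
Joint ranges: [-2.91, 2.91], [-0.3, 2.13], [-1.5, 1.42], [0.17, 2.43], [-1.26, 4.41], [0.16, 1.93], [-2.52, 2.52]. Speed limits (rad/s): [1.89, 1.89, 2.39, 2.39, 3.01, 3.01, 3.01].

INTERFACE

Orientations are given as [roll, pitch, yaw] about the fixed x, y, z axes, in that order (R = Rz(yaw) Ry(pitch) Rx(roll)).
In Python, from workcell import bot, grab_frame, calibration, workorder gives the robot as it stands.
- The arm moves only by the tool move_arm, never from a script. Its arguments are lists of equal length, an entry for each row: "jaw": the closure in counts, from 0 (fully open) to 255 (shut); "dp": the shift along the tool's x, y, z in units of 800 mm (1.0 is 800 mm), a list of three; "rotation": the turn, a rotation vector about the tool's x, y, z in units of pi rad (1.0 is pi rad), a list of three. In form: {"jaw": [jaw, ...], "dp": [[dx, dy, dz], ...], "rotation": [[rx, ry, rz], ...]}. A call has 1 to 10 rows; each row shifts and turns the commanded pose from where the row before left it, along the tool's axes as they then stand; what a row does not reach is not made up. A row lasts 1/8 s, in which the tool goes at most 62.5 mm and 10.7 degrees, less where a joint would pass 70% of its speed; a pose out of reach is approached as far as the arm can. A call with a number of a shift or a turn outside -1 to 1 is refused whole. A call with a gripper value outside its range is refused whole. The fingers move at their own pace and stop on an object; "squeeze" is the grip in N (left out, the last holds). Time passes only in rows, so rows that do not move let the fingers close. It gives the time, the measured TCP pose, the force and the opening at its end, in the units of the state.
- bot.observe(): the state, without advancing time (a new reading comes with each control period).
- grab_frame(name): name is "scene" or "side" or "wrist"; returns the picture (420x560x3 uint8, blue, green, red); there is no depth.
- calibration(name): a dict with "camera_matrix" (3x3 intrinsics, pixels), "dist" ([k1, k2, p1, p2, k3] as OpenCV has them; the pictures are not rectified), "T" (4x4, takes a point from camera to world coordinates). Camera axes: x right, y down, z forward; pixel columns grow to the right and rows downward; lengths in m; the calibration is good to about 2 mm. A picture is of the moment at which its call begins: read the wrist's pose just before it. calibration takes no time and is no camera call; for the wrist camera it gives the pose at the moment of the call.
- workorder.job_done(): hands the job in, once; it reports no verdict.
The state is a dict: "clock": time; "qpos": joint angles; "qd": joint speeds; "joint_efforts": joint torques, N m; "position": TCP position; "tool_rot": TCP orientation; "force": force on the tool from outside, world axes, zero at the start; "moment": the same for the moment, N m; "grip_width": finger opening in m.
Only numpy, scipy, OpenCV 4.12 (cv2) and the standard library are available. Lean on these libraries where they do the work, as an engineer would, in place of code of your own. Each camera call takes 0.05 s, during which the arm holds its last target. There are 200 camera calls.

TASK

On the low round light stand, push the upright post of the iris lever round until the iris is wide open (against its stop at the big-circle end of the scale), then push it back the other way until the lever arm lies squarely over the small index clip on the scale, and leave it there. Only push the post gently with the side of the fingers, never pinch it; do not shift the clip or disturb the things lying around, and finish with the hand clear.

Things in the scene. Friction and masses are not known exactly. Their poses are not given: they have to be found in the camera images.
- iris_stand: Low round grey light stand, 176 mm across, fixed; its scale plate (158 mm across) is 49 mm above the table. Origin: centre of the underside, on the ring's vertical axis; -x points to mid-scale, roughly to the robot. Seen from above the scale runs counterclockwise from the closed end (small dot, robot's left) to the wide-open end (big hollow circle, robot's right), a 6 mm stop stud at each.
- iris_ring (a joint): Black ring, 96 mm across, top 64 mm above the table, with the lever. 0 = closed (small dot), grows counterclockwise from above, 1.75 rad = wide open against the stop (big circle). The lever points at angle 2.267 rad + this value from the stand's +x axis. Even friction, about 2.4 N at the post; no spring, stays where left.
- lever_post (a point): Centre of the top of the lever's upright steel post: a plain cylinder 16 mm in diameter, top 97 mm above the table, 85 mm from the ring's axis, on the outer end of the lever arm (a steel bar 8 mm wide, top 62 mm above the table). The post is free to push from 62 to 97 mm above the table.
- lever_mark (a point): Point on the lever arm's centre line 68 mm from the ring's axis, at the underside of the arm, 56 mm above the table.
- index_clip (a joint): Index clip clamped on the scale plate: dark steel block 16 mm wide along the arc, 18 mm long radially, 5 mm thick, top 54 mm above the table; the lever arm passes over it without touching. Same zero and direction as iris_ring: the arm is centred over the clip when the two values are equal. Stiff (about 20 N), not to be moved.
- index_mark (a point): Centre of the top of the index clip, 68 mm from the ring's axis.
- ink_bottle: Loose small brown dropper bottle with a black cap, 33x34x102 mm, upright; bystander. Origin: centre of its underside.
- masking_roll: Loose roll of masking tape lying flat, 104x102x25 mm; bystander. Origin: centre of its underside.
- nose_pliers: Loose fine-nose pliers with blue handles, 52x150x10 mm, lying flat; bystander. Origin: centre of its underside, long along its y. It lies beside the fixed grey drawer cabinet that stands to the robot's right of the work, 280 mm wide and 235 mm tall (top drawer slightly open): travel above or round it.
- paint_pot: Loose low round white pot with lid, 90x90x32 mm; bystander. Origin: centre of its underside.

How it is judged:
On the way:
1. the lever is pushed to the wide-open stop (within 0.06 rad) (value of joint iris_ring above 1.69 rad), for 0.1 s.
At the end, for the whole second after the job is handed in: After having been wide open, the lever arm rests over the index clip with its centre line within 4 mm of the clip's centre (the 8 mm arm lies wholly within the clip's 16 mm width), the clip has stayed within 3 mm of its place, and the bystanders within 15 mm of theirs (horizontal distance between lever_mark and index_mark below 0.004 m and velocity of joint iris_ring between -0.02 and 0.02 rad/s and distance of index_mark from where it was at the start of the episode below 0.003 m and distance of each of ink_bottle, masking_roll, nose_pliers, paint_pot from where it was at the start of the episode below 0.015 m); the robot touches nothing.
It fails at once if the lever or ring is pinched or forced (over 30 N from the fingers) (contact force between the fingers and iris_ring above 30 N).
It fails at once if the index clip is shifted by more than 3 mm (distance of index_mark from where it was at the start of the episode above 0.003 m).
It fails at once if a bystander (bottle, tape, pliers, pot) is moved or lifted by more than 15 mm (distance of any of ink_bottle, masking_roll, nose_pliers, paint_pot from where it was at the start of the episode above 0.015 m).
It also fails if it takes over 61 s, if anything falls off the work surface, if the arm or the gripper's body presses on something with over 40 N, if the wrist force passes 120 N, or if a joint passes its speed limit or range.

## Working session

There is one attempt and no reset: what is moved stays moved. The work goes in short steps, Python scripts to look and compute and a tool call to move; the robot and the scene stay as the last step left them, time stands still between calls to the robot, and variables do not carry over. Pictures are saved under pics/ and viewed, about 8 in all and at most 12, crops included, and the job is handed in when it is done.

Besides the shell and the picture viewer there is one more tool, called after ">>>" in YAML: its name, and indented under it one key for each argument. move_arm: Moves the arm, as the interface text tells. Shifts and turns lie within -1 to 1; 1 stands for 800 mm of shift or pi rad of turn. Its arguments: {"type":"object","properties":{"jaw":{"type":"array","items":{"type":"number"}},"dp":{"type":"array","items":{"type":"array","items":{"type":"number","minimum":-1,"maximum":1}}},"rotation":{"type":"array","items":{"type":"array","items":{"type":"number","minimum":-1,"maximum":1}}},"squeeze":{"type":"number"}},"required":["jaw","dp","rotation"]}

```bash
mkdir -p pics; python3 - <<'E'
from workcell import bot, grab_frame, calibration
import cv2,numpy as np
s=bot.observe();print({k:np.round(v,3) for k,v in s.items()})
for n in("scene","side"):
    cv2.imwrite(f"pics/{n}0.png",grab_frame(n));c=calibration(n);print(n,np.round(c["camera_matrix"],1).tolist(),np.round(c["dist"],3),np.round(c["T"],3).tolist())
E
```

```text
{'clock': np.float64(0.0), 'qpos': array([-1.391,  0.522, -0.036,  1.6  ,  0.021,  1.021, -0.113]), 'qd': array([-0.002,  0.001, -0.002,  0.003, -0.   , -0.001, -0.   ]), 'joint_efforts': array([ 0.0000e+00, -9.2712e+01,  1.9800e+00, -3.6993e+01,  1.8000e-02,
        8.0000e-03,  0.0000e+00]), 'position': array([0.154, 0.605, 0.231]), 'tool_rot': array([-3.14 ,  0.   ,  2.892]), 'force': array([ 0.032, -0.146, -0.378]), 'moment': array([0.017, 0.02 , 0.004]), 'grip_width': np.float64(0.086)}
scene [[546.5, 0.0, 272.2], [0.0, 546.5, 206.8], [0.0, 0.0, 1.0]] [-0.105  0.     0.     0.     0.   ] [[-0.557, -0.353, 0.752, -0.393], [-0.831, 0.223, -0.51, 0.79], [0.012, -0.909, -0.417, 0.54], [0.0, 0.0, 0.0, 1.0]]
side [[439.2, 0.0, 280.3], [0.0, 439.2, 207.8], [0.0, 0.0, 1.0]] [-0.031  0.     0.     0.     0.   ] [[0.994, -0.07, 0.088, 0.336], [-0.111, -0.475, 0.873, -0.73], [-0.019, -0.877, -0.48, 0.614], [0.0, 0.0, 0.0, 1.0]]
```

View pics/scene0.png

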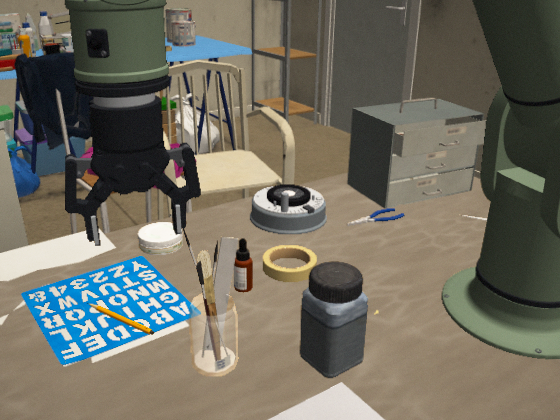

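View pics/side0.png

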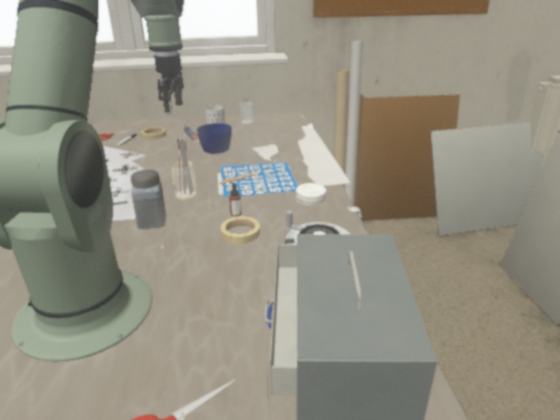

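The scene view shows the stand at about (288,205), with the post at (285,195) and what looks like the clip at (308,210). The bottle (243,265), tape (290,262) and pot (160,237) are on the left, and the pliers and cabinet on the right. In the side view the post is at (290,213), and the cabinet partly hides the stand.

```bash
cat > h.py <<'E'
from workcell import bot, grab_frame, calibration
import cv2,numpy as np
from scipy.spatial.transform import Rotation as R
def ray(c,p):
    u=cv2.undistortPoints(np.array([[p]],float),c["camera_matrix"],c["dist"])[0,0]
    T=np.array(c["T"]);return T[:3,3],T[:3,:3]@np.array([u[0],u[1],1])
def at(c,p,z):
    o,d=ray(c,p);return (o+d*(z-o[2])/d[2])[:2]
def proj(c,P):
    T=np.linalg.inv(c["T"]);return cv2.projectPoints(np.array(P,float).reshape(-1,1,3),cv2.Rodrigues(T[:3,:3])[0],T[:3,3],c["camera_matrix"],c["dist"])[0][:,0]
def tri(a,p,b,q):
    o1,d1=ray(a,p);o2,d2=ray(b,q);A=np.stack([d1,-d2],1);t=np.linalg.lstsq(A,o2-o1,rcond=None)[0]
    x,y=o1+d1*t[0],o2+d2*t[1];return (x+y)/2,np.linalg.norm(x-y)
E
python3 - <<'E'
from h import *
s=calibration("scene");d=calibration("side")
print("post",at(s,(285,192),.097),at(d,(290,212),.097),tri(s,(285,192),d,(290,212)))
print("stand",at(s,(288,199),.049),"ring",at(s,(290,194),.064),at(d,(321,236),.064),"clip",at(s,(308,210),.054))
print("bottle",at(s,(243,288),0),"cap",at(s,(242,242),.102),at(d,(234,186),.102))
print("tape",at(s,(290,262),.025),at(d,(240,229),.025),"pot",at(s,(160,232),.032),"pliers",at(s,(378,216),.005),"cab",at(s,(385,200),0),at(s,(352,180),0),at(s,(475,187),0))
g=grab_frame("scene")[165:245,235:345];cv2.imwrite("pics/c1.png",cv2.resize(g,None,fx=7,fy=7,interpolation=cv2.INTER_CUBIC))
E
```

```text
post [0.45175831 0.18539137] [0.45180663 0.1856722 ] (array([0.45174358, 0.18544856, 0.09707107]), np.float64(0.00012178088247534793))
stand [0.50730035 0.13700002] ring [0.49966087 0.13746909] [0.51572839 0.12037957] clip [0.4288187  0.14109439]
bottle [0.31856809 0.36786249] cap [0.30535455 0.37648609] [0.32059119 0.34007801]
tape [0.31358157 0.26897908] [0.32887073 0.24295362] pot [0.54191558 0.42867447] pliers [ 0.40003245 -0.0402713 ] cab [ 0.46497961 -0.12701022] [ 0.60846389 -0.14565702] [ 0.39768247 -0.39342181]
```

View pics/c1.png

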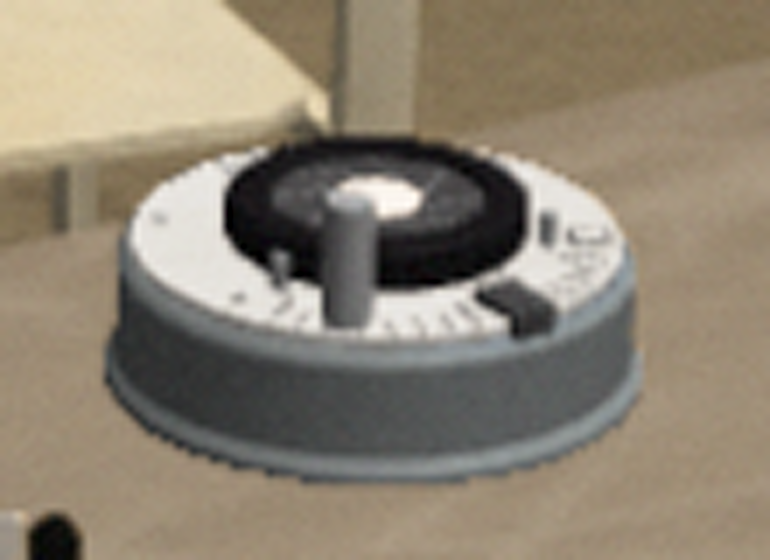

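```bash
cat >> h.py <<'E'
def tcp():
    s=bot.observe();return s,np.array(s["position"]),R.from_euler("xyz",s["tool_rot"])
def to(goal,yaw,h=None):
    s,p,r=tcp();d=r.inv().apply(np.array(goal)-p)/.8
    w=(r.inv()*R.from_euler("xyz",[np.pi,0,yaw])).as_rotvec()/np.pi
    print("clock",s["clock"],"p",p.round(4),"rot",np.round(s["tool_rot"],3),"F",np.round(s["force"],1),"dp",d.round(4),"rot",w.round(4),"n>=",np.abs(d).max()*.8/.0625,np.abs(w).max()*180/10.7)
E
python3 - <<'E'
from h import *
s,p,r=tcp();T=np.array(calibration("wrist")["T"]);print(calibration("wrist")["camera_matrix"].round(1).tolist(),r.inv().apply(T[:3,3]-p),(r.inv().as_matrix()@T[:3,:3]).round(3).tolist())
for y in(2.892,np.pi,2.4,1.57,0):to([.45,.13,.30],y)
c=calibration("scene")
from scipy.optimize import least_squares
# plate rim pixels (crop/7+offset): left, right, front pts
px=np.array([[120,232],[632,245],[375,345],[180,300],[590,300]])/7+[235,165]
t=np.linspace(0,2*np.pi,721)
def f(q):
    P=proj(c,np.c_[q[0]+.079*np.cos(t),q[1]+.079*np.sin(t),0*t+.049]);return np.linalg.norm(P[None]-px[:,None],axis=2).min(1)
o=least_squares(f,[.507,.137],diff_step=1e-4);print(o.x,o.fun)
E
```

```text
[[310.1, 0.0, 279.1], [0.0, 310.1, 212.6], [0.0, 0.0, 1.0]] [ 8.25304066e-02  1.45590518e-05 -1.42888065e-01] [[0.0, -0.948, -0.319], [1.0, 0.0, -0.001], [0.001, -0.319, 0.948]]
clock 0.15 p [0.1545 0.6054 0.2309] rot [-3.141  0.     2.892] F [-0.   0.1  0.4] dp [-0.5049 -0.4845 -0.086 ] rot [-0.0003  0.     -0.0001] n>= 6.462400164923704 0.004643606828067416
clock 0.15 p [0.1545 0.6054 0.2309] rot [-3.141  0.     2.892] F [-0.   0.1  0.4] dp [-0.5049 -0.4845 -0.086 ] rot [-0.0003 -0.     -0.0795] n>= 6.462400164923704 1.337964078235188
clock 0.15 p [0.1545 0.6054 0.2309] rot [-3.141  0.     2.892] F [-0.   0.1  0.4] dp [-0.5049 -0.4845 -0.086 ] rot [-3.000e-04  1.000e-04  1.565e-01] n>= 6.462400164923704 2.6330757801665303
clock 0.15 p [0.1545 0.6054 0.2309] rot [-3.141  0.     2.892] F [-0.   0.1  0.4] dp [-0.5049 -0.4845 -0.086 ] rot [-2.000e-04  2.000e-04  4.207e-01] n>= 6.462400164923704 7.077514446485462
clock 0.15 p [0.1545 0.6054 0.2309] rot [-3.141  0.     2.892] F [-0.   0.1  0.4] dp [-0.5049 -0.4845 -0.086 ] rot [-0.000e+00  4.000e-04  9.205e-01] n>= 6.462400164923704 15.484464389662987
[0.50660967 0.13556706] [1.05967633 1.00340515 0.08914578 0.19130287 0.03265721]
```

>>> move_arm:
  jaw: [255, 255, 255, 255, 255, 255, 255, 255]
  dp:
    - [0, 0, -0.05]
    - [0, 0, -0.05]
    - [-0.047, -0.0386, 0]
    - [-0.047, -0.0386, 0]
    - [-0.047, -0.0386, 0]
    - [-0.047, -0.0386, 0]
    - [-0.047, -0.0386, 0]
    - [-0.047, -0.0386, 0]
  rotation:
    - [0, 0, 0]
    - [0, 0, 0]
    - [0, 0, 0]
    - [0, 0, 0]
    - [0, 0, 0]
    - [0, 0, 0]
    - [0, 0, 0]
    - [0, 0, 0]

```text
clock: 1.15
position: [0.3281, 0.3688, 0.3113]
tool_rot: [-3.142, 0.0, 2.892]
force: [0.5, -0.2, 0.5]
grip_width: 0.0001
```

>>> move_arm:
  jaw: [255, 255, 255, 255, 255, 255, 255, 255, 255, 255]
  dp:
    - [-0.047, -0.0386, 0]
    - [-0.047, -0.0386, 0]
    - [-0.047, -0.0386, 0]
    - [-0.047, -0.0386, 0]
    - [-0.047, -0.0386, 0]
    - [-0.047, -0.0386, 0]
    - [0, 0, 0.04]
    - [0, 0, 0.04]
    - [0, 0, 0]
    - [0, 0, 0]
  rotation:
    - [0, 0, 0]
    - [0, 0, 0]
    - [0, 0, 0]
    - [0, 0, 0]
    - [0, 0, 0]
    - [0, 0, 0]
    - [0, 0, -0.04]
    - [0, 0, -0.04]
    - [0, 0, 0]
    - [0, 0, 0]

```text
clock: 2.4
position: [0.5005, 0.1351, 0.2484]
tool_rot: [3.141, 0.001, 3.14]
force: [0.5, 0.1, -0.2]
grip_width: -0.0001
```

```bash
python3 - <<'E'
from h import *
to([.5,.135,.24],np.pi)
c=calibration("wrist");g=grab_frame("wrist");cv2.imwrite("pics/w1.png",g)
np.savez("w1.npz",**c);x=proj(c,[[.5066,.1356,.049]])[0];print(x)
E
```

```text
clock 2.4 p [0.5005 0.1351 0.2484] rot [3.141e+00 1.000e-03 3.140e+00] F [ 0.5  0.1 -0.2] dp [ 0.0007 -0.0001  0.0105] rot [ 0.0001  0.0003 -0.0005] n>= 0.1341632962271668 0.008146334040645995
[279.51659049 190.52162194]
```

View pics/w1.png

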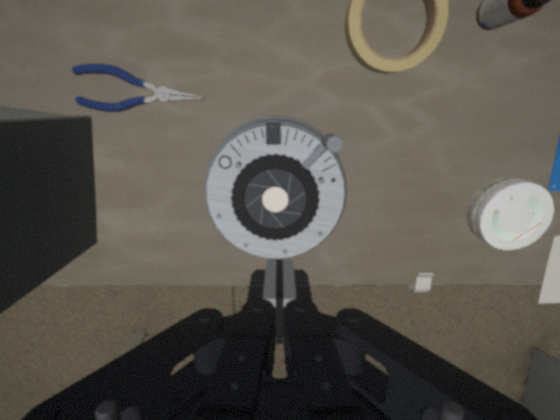

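The wrist view shows the whole stand: plate centre about (276,190), clip (273,133), post top (333,143), big circle (224,162). The fingers are below it and cover nothing. I'll fit these features next.

```bash
python3 - <<'E'
from h import *
g=cv2.imread("pics/w1.png");c=dict(np.load("w1.npz"))
x0,y0=195,110
cv2.imwrite("pics/w1c.png",cv2.resize(g[y0:y0+160,x0:x0+165],None,fx=4.8,fy=3.7*0+4.8,interpolation=cv2.INTER_CUBIC)[:600])
gr=cv2.cvtColor(g,cv2.COLOR_BGR2GRAY)
# rectify plate plane z: top-down 0.5mm/px around (.5066,.1356)
def rect(z,s=.0005,n=400):
    i=np.arange(n);X=.5066-(i-n/2)*s;Y=.1356-(i-n/2)*s
    yy,xx=np.meshgrid(Y,X);P=proj(c,np.c_[xx.ravel(),yy.ravel(),0*xx.ravel()+z]).reshape(n,n,2).astype(np.float32)
    return cv2.remap(gr,P,None,cv2.INTER_CUBIC)
w=lambda u,v:(round(.5066-(v-200)*.0005,4),round(.1356-(u-200)*.0005,4))
for z,rr in((.049,.079),(.064,.048)):
    im=rect(z);r=rr/.0005
    h=cv2.HoughCircles(cv2.GaussianBlur(im,(5,5),1),cv2.HOUGH_GRADIENT,1,50,param1=60,param2=15,minRadius=int(r*.95),maxRadius=int(r*1.05))
    print(z,[(w(a,b),q*.0005) for a,b,q in h[0][:3]])
ims=np.hstack([rect(.054),rect(.097)]);cv2.imwrite("pics/r1.png",ims)
E
```

```text
0.049 [((np.float32(0.5134), np.float32(0.1303)), np.float32(0.07855))]
0.064 [((np.float32(0.5124), np.float32(0.1318)), np.float32(0.0486))]
```

View pics/r1.png

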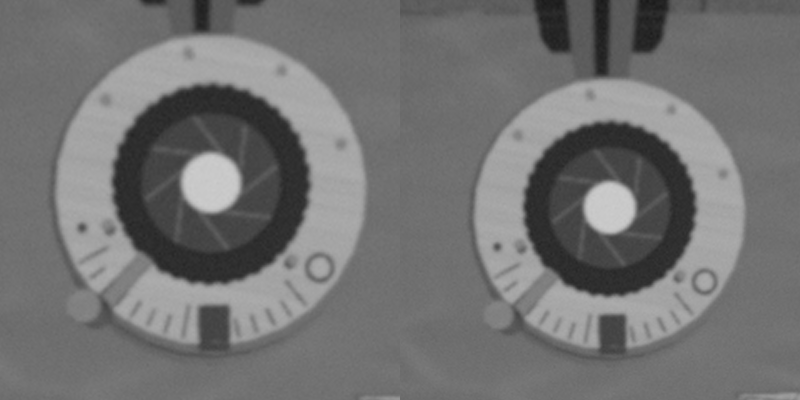

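>>> move_arm:
  jaw: [255, 255, 255, 255, 255, 255, 255, 255, 255, 255]
  dp:
    - [0.02, 0.041, 0]
    - [0.02, 0.041, 0]
    - [0.02, 0.041, 0]
    - [0, 0, 0.05]
    - [0, 0, 0.05]
    - [0, 0, 0.05]
    - [0, 0, 0.04]
    - [0, 0, 0.0325]
    - [0, 0, 0]
    - [0, 0, 0]
  rotation:
    - [0, 0, 0]
    - [0, 0, 0]
    - [0, 0, 0]
    - [0, 0, 0]
    - [0, 0, 0]
    - [0, 0, 0]
    - [0, 0, 0]
    - [0, 0, 0]
    - [0, 0, 0]
    - [0, 0, 0]

```text
clock: 3.7
position: [0.4527, 0.2338, 0.0707]
tool_rot: [3.141, 0.002, -3.141]
force: [0.1, 0.6, -0.0]
grip_width: 0.0001
```

```bash
python3 - <<'E'
from h import *
to([.4491,.2091,.07],np.pi)
cv2.imwrite("pics/w2.png",grab_frame("wrist"))
# path of tool while post goes 2.4255->3.857, offset .0225 in +y
t=np.linspace(2.4255,3.857,15);P=np.c_[.513+.085*np.cos(t),.131+.085*np.sin(t)+.0225];print(P.round(4).tolist())
E
```

```text
clock 3.7 p [0.4527 0.2338 0.0707] rot [ 3.141e+00  2.000e-03 -3.141e+00] F [ 0.1  0.6 -0. ] dp [ 0.0045 -0.0309  0.0009] rot [0.0003 0.0005 0.0003] n>= 0.39494908477737034 0.008109179659691611
[[0.4489, 0.2093], [0.4435, 0.2025], [0.4389, 0.1951], [0.435, 0.1873], [0.432, 0.1792], [0.4298, 0.1708], [0.4284, 0.1622], [0.428, 0.1535], [0.4284, 0.1449], [0.4298, 0.1363], [0.432, 0.1279], [0.435, 0.1197], [0.4389, 0.1119], [0.4435, 0.1046], [0.4488, 0.0977]]
```

View pics/w2.png

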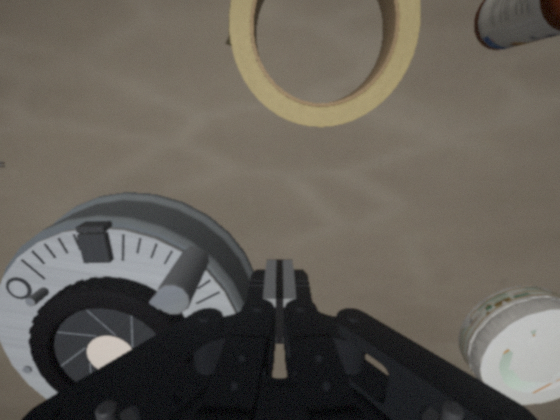

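>>> move_arm:
  jaw: [255, 255, 255, 255, 255, 255, 255, 255, 255, 255]
  dp:
    - [0.0047, -0.02, 0]
    - [0, -0.0106, 0]
    - [0.0034, -0.0043, 0]
    - [0.0034, -0.0043, 0]
    - [0.0029, -0.0046, 0]
    - [0.0029, -0.0046, 0]
    - [0.0024, -0.0049, 0]
    - [0.0024, -0.0049, 0]
    - [0.0019, -0.0051, 0]
    - [0.0019, -0.0051, 0]
  rotation:
    - [0, 0, 0]
    - [0, 0, 0]
    - [0, 0, 0]
    - [0, 0, 0]
    - [0, 0, 0]
    - [0, 0, 0]
    - [0, 0, 0]
    - [0, 0, 0]
    - [0, 0, 0]
    - [0, 0, 0]

```text
clock: 5.0
position: [0.4309, 0.1784, 0.0695]
tool_rot: [3.141, -0.0, -3.14]
force: [-3.0, 4.1, -0.1]
grip_width: -0.0003
```

```bash
python3 - <<'E'
from h import *
to([.432,.1792,.07],np.pi)
cv2.imwrite("pics/w3.png",grab_frame("wrist"))
E
```

```text
clock 5.0 p [0.4309 0.1784 0.0695] rot [ 3.141 -0.    -3.14 ] F [-3.   4.1 -0.1] dp [-0.0013  0.001  -0.0006] rot [ 0.0001 -0.0001  0.0005] n>= 0.017166147802118843 0.008230586836984946
```

View pics/w3.png

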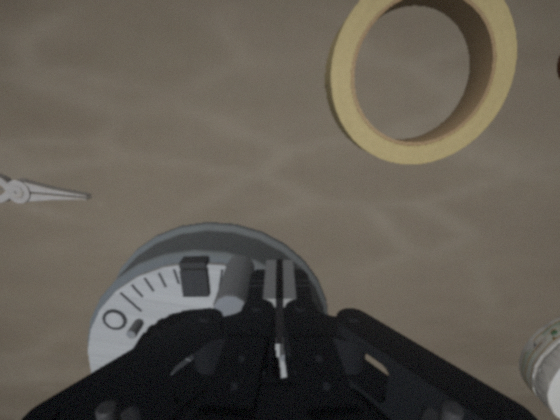

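The fingers are against the post, force about 5 N. The lever has moved close to the clip at about (195,275). I'll keep pushing.

>>> move_arm:
  jaw: [255, 255, 255, 255, 255, 255, 255, 255, 255, 255]
  dp:
    - [0.0014, -0.0053, 0]
    - [0.0014, -0.0053, 0]
    - [0.0009, -0.0054, 0]
    - [0.0009, -0.0054, 0]
    - [0, -0.0054, 0]
    - [0, -0.0054, 0]
    - [-0.0003, -0.0054, 0]
    - [-0.0003, -0.0054, 0]
    - [-0.0009, -0.0054, 0]
    - [-0.0009, -0.0054, 0]
  rotation:
    - [0, 0, 0]
    - [0, 0, 0]
    - [0, 0, 0]
    - [0, 0, 0]
    - [0, 0, 0]
    - [0, 0, 0]
    - [0, 0, 0]
    - [0, 0, 0]
    - [0, 0, 0]
    - [0, 0, 0]

```text
clock: 6.3
position: [0.4297, 0.1352, 0.0693]
tool_rot: [-3.142, 0.0, -3.14]
force: [-1.6, 2.1, 0.4]
grip_width: 0.0003
```

>>> move_arm:
  jaw: [255, 255, 255, 255, 255, 255]
  dp:
    - [-0.0014, -0.0053, 0]
    - [-0.0014, -0.0053, 0]
    - [-0.0019, -0.0051, 0]
    - [-0.0019, -0.0051, 0]
    - [-0.0024, -0.0049, 0]
    - [-0.0024, -0.0049, 0]
  rotation:
    - [0, 0, 0]
    - [0, 0, 0]
    - [0, 0, 0]
    - [0, 0, 0]
    - [0, 0, 0]
    - [0, 0, 0]

```text
clock: 7.05
position: [0.4389, 0.1108, 0.0693]
tool_rot: [-3.142, -0.0, -3.14]
force: [-0.8, 2.9, 0.1]
grip_width: 0.0001
```

```bash
python3 - <<'E'
from h import *
to([.4389,.1119,.07],np.pi)
cv2.imwrite("pics/s4.png",cv2.resize(grab_frame("scene")[165:245,235:345],None,fx=5,fy=5,interpolation=cv2.INTER_CUBIC))
cv2.imwrite("pics/w4.png",grab_frame("wrist"))
a=cv2.imread("pics/w4.png");b=cv2.imread("pics/s4.png");cv2.imwrite("pics/m4.png",np.hstack([a[120:],cv2.resize(b,(240,175))[:,:] if 0 else np.pad(cv2.resize(b,(240,175)),((0,125),(0,0),(0,0)))]))
E
```

```text
clock 7.05 p [0.4389 0.1108 0.0693] rot [-3.142 -0.    -3.14 ] F [-0.8  2.9  0.1] dp [ 0.      0.0014 -0.0009] rot [-0.     -0.      0.0005] n>= 0.018009233303778495 0.008036585669339279
```

View pics/m4.png

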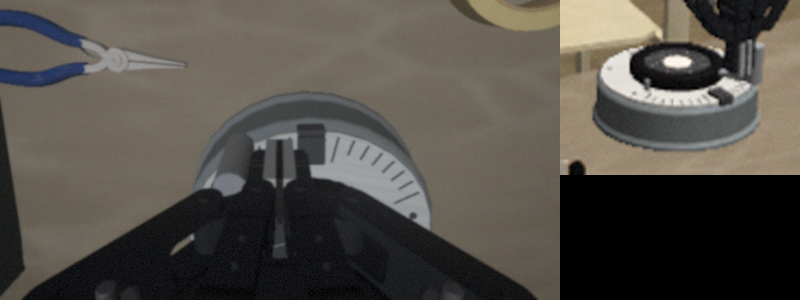

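The post has now gone past the clip, with force about 3 N. I'll creep on until the force rises at the stop.

>>> move_arm:
  jaw: [255, 255, 255, 255]
  dp:
    - [-0.0029, -0.0046, 0]
    - [-0.0029, -0.0046, 0]
    - [-0.0015, -0.0022, 0]
    - [-0.0015, -0.0022, 0]
  rotation:
    - [0, 0, 0]
    - [0, 0, 0]
    - [0, 0, 0]
    - [0, 0, 0]

```text
clock: 7.65
position: [0.4459, 0.1001, 0.0693]
tool_rot: [3.142, -0.0, -3.14]
force: [-0.5, 1.8, -0.4]
grip_width: -0.0002
```

>>> move_arm:
  jaw: [255, 255]
  dp:
    - [-0.0015, -0.0018, 0]
    - [-0.0015, -0.0018, 0]
  rotation:
    - [0, 0, 0]
    - [0, 0, 0]

```text
clock: 7.9
position: [0.4478, 0.0977, 0.0692]
tool_rot: [3.141, -0.001, -3.14]
force: [-7.6, 11.5, 2.1]
grip_width: 0.0002
```

>>> move_arm:
  jaw: [255, 255]
  dp:
    - [0, -0.0004, 0]
    - [0, 0, 0]
  rotation:
    - [0, 0, 0]
    - [0, 0, 0]

```text
clock: 8.15
position: [0.4477, 0.0978, 0.0692]
tool_rot: [3.141, -0.001, -3.139]
force: [-5.1, 8.8, 1.1]
grip_width: -0.0
```

```bash
python3 - <<'E'
from h import *
to([.4389,.1119,.07],np.pi)
E
```

```text
clock 8.15 p [0.4477 0.0978 0.0692] rot [ 3.141e+00 -1.000e-03 -3.139e+00] F [-5.1  8.8  1.1] dp [ 0.011   0.0177 -0.0009] rot [ 0.0002 -0.0003  0.0008] n>= 0.22593939161175403 0.01314830161527138
```

>>> move_arm:
  jaw: [255, 255, 255, 255, 255, 255, 255, 255, 255]
  dp:
    - [0.005, 0.015, 0]
    - [0, 0, -0.04]
    - [0, 0, -0.05]
    - [0, 0, -0.06]
    - [0, 0, -0.05]
    - [-0.035, 0.015, -0.024]
    - [-0.035, 0.015, 0]
    - [0, 0, 0]
    - [0, 0, 0]
  rotation:
    - [0, 0, 0]
    - [0, 0, 0]
    - [0, 0, 0]
    - [0, 0, 0]
    - [0, 0, 0]
    - [0, 0, 0]
    - [0, 0, 0]
    - [0, 0, 0]
    - [0, 0, 0]

```text
clock: 9.28
position: [0.4996, 0.133, 0.2482]
tool_rot: [-3.141, -0.001, -3.14]
force: [0.3, 0.1, -0.5]
grip_width: 0.0001
```

```bash
cat >> h.py <<'E'
def topdown(name,zs,s=.0005,n=400):
    c=calibration("wrist");g=cv2.cvtColor(grab_frame("wrist"),cv2.COLOR_BGR2GRAY);i=np.arange(n);out=[]
    for z in zs:
        yy,xx=np.meshgrid(.131-(i-n/2)*s,.513-(i-n/2)*s)
        P=proj(c,np.c_[xx.ravel(),yy.ravel(),0*xx.ravel()+z]).reshape(n,n,2).astype(np.float32)
        out.append(cv2.remap(g,P,None,cv2.INTER_CUBIC))
    cv2.imwrite(name,np.hstack(out))
E
python3 - <<'E'
from h import *
to([.44,.033,.12],np.pi)
topdown("pics/r5.png",(.056,.097))
E
```

```text
clock 9.275 p [0.4996 0.133  0.2482] rot [-3.141e+00 -1.000e-03 -3.140e+00] F [ 0.3  0.1 -0.5] dp [ 0.0746 -0.1248  0.1604] rot [-0.0002 -0.0002  0.0005] n>= 2.0526625159372505 0.007842518571742311
```

View pics/r5.png

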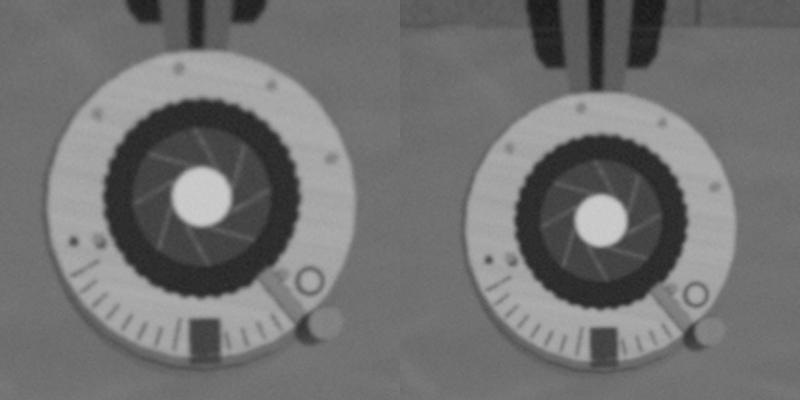

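The arm is against the stop stud at the big circle; post angle is about 3.83 rad and the clip about 3.18. Next I'll come down on the far side of the post.

>>> move_arm:
  jaw: [255, 255, 255, 255, 255, 255, 255, 255, 255]
  dp:
    - [0.022, -0.0404, 0]
    - [0.022, -0.0404, 0]
    - [0.022, -0.0404, 0]
    - [0, 0, 0.05]
    - [0, 0, 0.05]
    - [0, 0, 0.05]
    - [0, 0, 0.04]
    - [0, 0, 0.033]
    - [0, 0, 0]
  rotation:
    - [0, 0, 0]
    - [0, 0, 0]
    - [0, 0, 0]
    - [0, 0, 0]
    - [0, 0, 0]
    - [0, 0, 0]
    - [0, 0, 0]
    - [0, 0, 0]
    - [0, 0, 0]

```text
clock: 10.45
position: [0.4462, 0.0357, 0.0692]
tool_rot: [-3.141, -0.003, -3.14]
force: [0.8, -0.5, -0.0]
grip_width: 0.0001
```

```bash
python3 - <<'E'
from h import *
to([.447,.055,.07],np.pi)
t=np.linspace(3.832,3.22,9);P=np.c_[.513+.085*np.cos(t),.131+.085*np.sin(t)-.0215];print(P.round(4).tolist());d=np.diff(P,axis=0)/.8;print((d*[-1,1]).round(4).tolist())
E
```

```text
clock 10.45 p [0.4462 0.0357 0.0692] rot [-3.141e+00 -3.000e-03 -3.140e+00] F [ 0.8 -0.5 -0. ] dp [-0.001   0.0241 -0.001 ] rot [-0.0002 -0.0009  0.0004] n>= 0.30885477294147123 0.01579636936498995
[[0.4475, 0.0554], [0.4435, 0.0605], [0.44, 0.066], [0.4369, 0.0717], [0.4342, 0.0776], [0.432, 0.0837], [0.4303, 0.09], [0.429, 0.0964], [0.4283, 0.1028]]
[[0.0049, 0.0065], [0.0044, 0.0068], [0.0039, 0.0071], [0.0033, 0.0074], [0.0028, 0.0076], [0.0022, 0.0078], [0.0016, 0.008], [0.0009, 0.0081]]
```

>>> move_arm:
  jaw: [255, 255, 255, 255, 255, 255, 255, 255, 255]
  dp:
    - [0, 0.014, 0]
    - [0, 0.01, 0]
    - [0.0025, 0.0033, 0]
    - [0.0025, 0.0033, 0]
    - [0.0022, 0.0034, 0]
    - [0.0022, 0.0034, 0]
    - [0.002, 0.0036, 0]
    - [0.002, 0.0036, 0]
    - [0, 0, 0]
  rotation:
    - [0, 0, 0]
    - [0, 0, 0]
    - [0, 0, 0]
    - [0, 0, 0]
    - [0, 0, 0]
    - [0, 0, 0]
    - [0, 0, 0]
    - [0, 0, 0]
    - [0, 0, 0]

```text
clock: 11.58
position: [0.4366, 0.072, 0.07]
tool_rot: [3.142, -0.0, -3.14]
force: [0.2, -0.8, 1.5]
grip_width: 0.0001
```

>>> move_arm:
  jaw: [255, 255, 255, 255, 255, 255, 255, 255, 255]
  dp:
    - [0.0017, 0.0037, 0]
    - [0.0017, 0.0037, 0]
    - [0.0014, 0.0038, 0]
    - [0.0014, 0.0038, 0]
    - [0.0011, 0.0039, 0]
    - [0.0011, 0.0039, 0]
    - [0.0008, 0.004, 0]
    - [0.0008, 0.004, 0]
    - [0, 0, 0]
  rotation:
    - [0, 0, 0]
    - [0, 0, 0]
    - [0, 0, 0]
    - [0, 0, 0]
    - [0, 0, 0]
    - [0, 0, 0]
    - [0, 0, 0]
    - [0, 0, 0]
    - [0, 0, 0]

```text
clock: 12.7
position: [0.429, 0.0968, 0.0702]
tool_rot: [3.141, 0.001, -3.14]
force: [0.5, -0.7, -0.2]
grip_width: -0.0001
```

>>> move_arm:
  jaw: [255, 255]
  dp:
    - [0.0005, 0.0035, 0]
    - [0.0004, 0.0035, 0]
  rotation:
    - [0, 0, 0]
    - [0, 0, 0]

```text
clock: 12.95
position: [0.428, 0.102, 0.0701]
tool_rot: [-3.142, 0.0, -3.14]
force: [-1.0, -2.6, 1.7]
grip_width: 0.0
```

>>> move_arm:
  jaw: [255, 255, 255, 255, 255, 255, 255, 255, 255]
  dp:
    - [0, -0.015, 0]
    - [0, -0.005, -0.04]
    - [0, 0, -0.05]
    - [0, 0, -0.06]
    - [0, 0, -0.05]
    - [-0.045, 0.03, -0.024]
    - [-0.045, 0.03, 0]
    - [0, 0, 0]
    - [0, 0, 0]
  rotation:
    - [0, 0, 0]
    - [0, 0, 0]
    - [0, 0, 0]
    - [0, 0, 0]
    - [0, 0, 0]
    - [0, 0, 0]
    - [0, 0, 0]
    - [0, 0, 0]
    - [0, 0, 0]

```text
clock: 14.08
position: [0.4996, 0.1331, 0.249]
tool_rot: [-3.141, -0.001, -3.141]
force: [0.5, 0.0, 0.5]
grip_width: 0.0
```

```bash
python3 - <<'E'
from h import *
to([.428,.08,.12],np.pi)
topdown("pics/r6.png",(.056,.097))
E
```

```text
clock 14.075 p [0.4996 0.1331 0.249 ] rot [-3.141e+00 -1.000e-03 -3.141e+00] F [0.5 0.  0.5] dp [ 0.0894 -0.0662  0.1613] rot [-0.0001 -0.0002  0.0003] n>= 2.0649344976948396 0.0044665599144035045
```

View pics/r6.png

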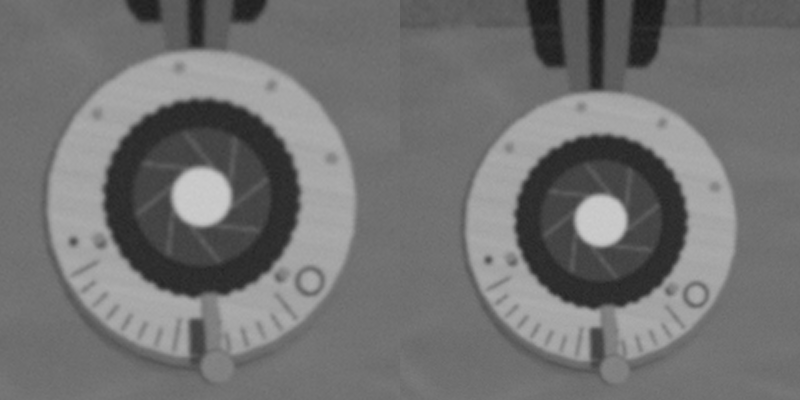

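The arm covers the clip's right half: its centre line is at u≈211 against 205.5 for the clip, about 2.8 mm short. I'll get exact profiles.

```bash
python3 - <<'E'
import cv2
a=cv2.imread("pics/r5.png",0);b=cv2.imread("pics/r6.png",0)
for v in(326,334,342):
    print(v,list(a[v-1:v+2,182:232:2].mean(0).astype(int)));print(v,list(b[v-1:v+2,182:232:2].mean(0).astype(int)))
E
```

```text
326 [np.int64(158), np.int64(164), np.int64(156), np.int64(133), np.int64(101), np.int64(74), np.int64(70), np.int64(67), np.int64(66), np.int64(69), np.int64(69), np.int64(68), np.int64(69), np.int64(70), np.int64(71), np.int64(70), np.int64(67), np.int64(72), np.int64(89), np.int64(117), np.int64(143), np.int64(157), np.int64(162), np.int64(164), np.int64(164)]
326 [np.int64(162), np.int64(163), np.int64(154), np.int64(127), np.int64(93), np.int64(75), np.int64(69), np.int64(69), np.int64(70), np.int64(70), np.int64(80), np.int64(97), np.int64(115), np.int64(124), np.int64(127), np.int64(128), np.int64(127), np.int64(127), np.int64(127), np.int64(137), np.int64(150), np.int64(158), np.int64(161), np.int64(166), np.int64(164)]
334 [np.int64(160), np.int64(159), np.int64(154), np.int64(128), np.int64(96), np.int64(76), np.int64(70), np.int64(68), np.int64(68), np.int64(69), np.int64(69), np.int64(66), np.int64(65), np.int64(67), np.int64(69), np.int64(69), np.int64(70), np.int64(73), np.int64(87), np.int64(112), np.int64(133), np.int64(136), np.int64(131), np.int64(143), np.int64(158
[... 413 characters left out ...]
int64(155), np.int64(134), np.int64(101), np.int64(78), np.int64(70), np.int64(67), np.int64(69), np.int64(67), np.int64(67), np.int64(69), np.int64(69), np.int64(70), np.int64(69), np.int64(69), np.int64(68), np.int64(71), np.int64(84), np.int64(111), np.int64(136), np.int64(145), np.int64(136), np.int64(129), np.int64(140)]
342 [np.int64(164), np.int64(162), np.int64(153), np.int64(134), np.int64(104), np.int64(78), np.int64(68), np.int64(68), np.int64(70), np.int64(68), np.int64(70), np.int64(86), np.int64(107), np.int64(120), np.int64(124), np.int64(124), np.int64(126), np.int64(128), np.int64(127), np.int64(137), np.int64(146), np.int64(147), np.int64(135), np.int64(124), np.int64(141)]
```

>>> move_arm:
  jaw: [255, 255, 255, 255, 255, 255, 255, 255, 255]
  dp:
    - [0.03, -0.022, 0]
    - [0.03, -0.022, 0]
    - [0.0295, -0.02, 0]
    - [0, 0, 0.05]
    - [0, 0, 0.05]
    - [0, 0, 0.05]
    - [0, 0, 0.04]
    - [0, 0, 0.0335]
    - [0, 0, 0]
  rotation:
    - [0, 0, 0]
    - [0, 0, 0]
    - [0, 0, 0]
    - [0, 0, 0]
    - [0, 0, 0]
    - [0, 0, 0]
    - [0, 0, 0]
    - [0, 0, 0]
    - [0, 0, 0]

```text
clock: 15.25
position: [0.4272, 0.0819, 0.0697]
tool_rot: [-3.141, -0.003, -3.141]
force: [0.5, -0.3, 0.0]
grip_width: -0.0001
```

```bash
python3 - <<'E'
from h import *
to([.428,.1065,.07],np.pi)
E
```

```text
clock 15.25 p [0.4272 0.0819 0.0697] rot [-3.141e+00 -3.000e-03 -3.141e+00] F [ 0.5 -0.3  0. ] dp [-0.0011  0.0308 -0.0004] rot [-0.0003 -0.0009  0.0003] n>= 0.39423965541691425 0.014493559114233556
```

>>> move_arm:
  jaw: [255, 255, 255, 255, 255, 255, 255, 255]
  dp:
    - [0, 0.01, 0]
    - [0, 0.009, 0]
    - [0, 0.004, 0]
    - [0, 0.0025, 0]
    - [0, 0.0025, 0]
    - [0, 0.0018, 0]
    - [0, 0.001, 0]
    - [0, 0, 0]
  rotation:
    - [0, 0, 0]
    - [0, 0, 0]
    - [0, 0, 0]
    - [0, 0, 0]
    - [0, 0, 0]
    - [0, 0, 0]
    - [0, 0, 0]
    - [0, 0, 0]

```text
clock: 16.25
position: [0.4283, 0.1073, 0.0704]
tool_rot: [-3.141, -0.0, -3.14]
force: [-0.8, -1.6, 0.6]
grip_width: -0.0
```

>>> move_arm:
  jaw: [255, 255, 255, 255, 255, 255, 255, 255, 255]
  dp:
    - [0, -0.015, 0]
    - [0, -0.008, -0.04]
    - [0, 0, -0.05]
    - [0, 0, -0.06]
    - [0, 0, -0.05]
    - [-0.045, 0.029, -0.024]
    - [-0.045, 0.029, 0]
    - [0, 0, 0]
    - [0, 0, 0]
  rotation:
    - [0, 0, 0]
    - [0, 0, 0]
    - [0, 0, 0]
    - [0, 0, 0]
    - [0, 0, 0]
    - [0, 0, 0]
    - [0, 0, 0]
    - [0, 0, 0]
    - [0, 0, 0]

```text
clock: 17.38
position: [0.5, 0.1345, 0.2493]
tool_rot: [-3.141, -0.001, -3.141]
force: [0.2, -0.6, -0.5]
grip_width: 0.0001
```

```bash
python3 - <<'E'
from h import *
to([.428,.08,.12],np.pi)
topdown("pics/r7.png",(.056,.097))
b=cv2.imread("pics/r7.png",0)
for v in(326,334,342): print(v,b[v-1:v+2,182:232:2].mean(0).astype(int).tolist())
cv2.imwrite("pics/r7c.png",cv2.resize(b[280:390,130:290],None,fx=4,fy=4))
E
```

```text
clock 17.375 p [0.5    0.1345 0.2493] rot [-3.141e+00 -1.000e-03 -3.141e+00] F [ 0.2 -0.6 -0.5] dp [ 0.0899 -0.0679  0.1618] rot [-0.0002 -0.0002  0.0002] n>= 2.0708065005477745 0.004136811552639269
326 [158, 161, 148, 123, 91, 75, 83, 98, 116, 125, 127, 130, 128, 123, 110, 90, 76, 72, 90, 123, 149, 161, 164, 163, 164]
334 [161, 161, 149, 127, 97, 78, 81, 99, 116, 123, 127, 126, 127, 124, 113, 96, 79, 71, 88, 117, 138, 139, 134, 145, 161]
342 [164, 163, 154, 129, 96, 76, 77, 95, 114, 123, 124, 126, 127, 124, 115, 98, 81, 72, 84, 114, 141, 143, 131, 128, 142]
```

View pics/r7c.png

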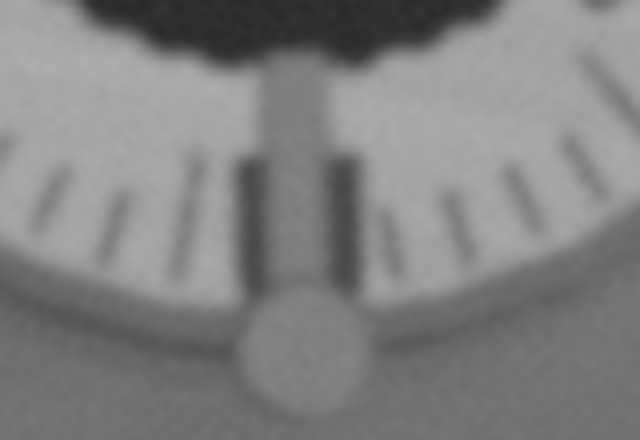

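The arm sits squarely over the clip: arm centre u≈204, clip centre 204.5, so about 0.3 mm off. The hand is clear, so I'm handing in.

```bash
python3 - <<'E'
from workcell import workorder
print(workorder.job_done())
E
```

```text
the job is handed in; nothing more can be done
None
```

I pushed the lever post with the closed fingers to the wide-open stop. From the other side I then pushed it back in two steps until the arm lay over the index clip.

- **Wide open:** the force rose to about 14 N at the stop, under the 30 N limit. The wrist camera showed the arm against the stud at the big circle.
- **On the clip:** in the last wrist picture the arm's centre line was about 0.3 mm from the clip's centre, with the clip showing evenly on both sides. In that picture the clip was where it had been in the view before the push-back.
- **Hand and time:** the hand finished clear at about 0.25 m height, and the job was handed in at about 17.4 s.
- **Disagreements:** my first wrist and scene estimates of the stand's centre differed by about 8 mm. I used the wrist one, which matched the stated radii. After the first push back, two readings of the remaining distance at the post differed by about 1 mm, which the final nudge and check settled.
- **Not checked:** I did not measure the bystanders again at the end. The fingers stayed well away from them, and only forces in line with pushing the post were felt.

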